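# Push in contactor plungers in phase order

## Task

Check the contactors in phase order: with a fingertip push in the red plunger, then the white one, then the blue one, each gently and fully down to its stop, where it stays by itself. Leave the yellow plunger out, do not pick up, shift or tip any of the contactors, and leave the other things on the bench where they are.

Things in the scene. Friction and masses are not known exactly. Their poses are not given: they have to be found in the camera images.
- red_contactor: contactor with the red plunger: loose stepped block, 0.4 to 0.8 kg, standing on the bench: grey deck with brass screws, black head; 84 mm (its x) x 50 mm (its y) at the foot, deck 50 mm high, head 42 x 46 mm with its top 75 mm high. Origin: centre of the underside; z up. Plunger at the centre of the head. The four differ only in plunger colour and stand in any order
- red_top (a point): centre of the top face of the red plunger, a round cap 25 mm in diameter, 109 mm above the bench when out and 99 mm when in; it goes down with the plunger. The cap (10 mm thick) is sprung on its steel stem: it gives 1.25 mm per N, 12 mm at most, and comes back when let go
- red_plunger (a joint): how far the red plunger's stem is pushed in, m: 0 out, 0.010 fully in against its stop. The stem itself has no spring: about 3 N of friction all the way, so it stays where it is left; 6 N on the cap drives it home. It starts 0 to 1.5 mm in
- white_contactor: contactor with the white plunger: loose stepped block, 0.4 to 0.8 kg, standing on the bench: grey deck with brass screws, black head; 84 mm (its x) x 50 mm (its y) at the foot, deck 50 mm high, head 42 x 46 mm with its top 75 mm high. Origin: centre of the underside; z up. Plunger at the centre of the head. The four differ only in plunger colour and stand in any order
- white_top (a point): centre of the top face of the white plunger, a round cap 25 mm in diameter, 109 mm above the bench when out and 99 mm when in; it goes down with the plunger. The cap (10 mm thick) is sprung on its steel stem: it gives 1.25 mm per N, 12 mm at most, and comes back when let go
- white_plunger (a joint): how far the white plunger's stem is pushed in, m: 0 out, 0.010 fully in against its stop. The stem itself has no spring: about 3 N of friction all the way, so it stays where it is left; 6 N on the cap drives it home. It starts 0 to 1.5 mm in
- blue_contactor: contactor with the blue plunger: loose stepped block, 0.4 to 0.8 kg, standing on the bench: grey deck with brass screws, black head; 84 mm (its x) x 50 mm (its y) at the foot, deck 50 mm high, head 42 x 46 mm with its top 75 mm high. Origin: centre of the underside; z up. Plunger at the centre of the head. The four differ only in plunger colour and stand in any order
- blue_top (a point): centre of the top face of the blue plunger, a round cap 25 mm in diameter, 109 mm above the bench when out and 99 mm when in; it goes down with the plunger. The cap (10 mm thick) is sprung on its steel stem: it gives 1.25 mm per N, 12 mm at most, and comes back when let go
- blue_plunger (a joint): how far the blue plunger's stem is pushed in, m: 0 out, 0.010 fully in against its stop. The stem itself has no spring: about 3 N of friction all the way, so it stays where it is left; 6 N on the cap drives it home. It starts 0 to 1.5 mm in
- yellow_contactor: contactor with the yellow plunger: loose stepped block, 0.4 to 0.8 kg, standing on the bench: grey deck with brass screws, black head; 84 mm (its x) x 50 mm (its y) at the foot, deck 50 mm high, head 42 x 46 mm with its top 75 mm high. Origin: centre of the underside; z up. Plunger at the centre of the head. The four differ only in plunger colour and stand in any order
- yellow_top (a point): centre of the top face of the yellow plunger, a round cap 25 mm in diameter, 109 mm above the bench when out and 99 mm when in; it goes down with the plunger. The cap (10 mm thick) is sprung on its steel stem: it gives 1.25 mm per N, 12 mm at most, and comes back when let go
- yellow_plunger (a joint): how far the yellow plunger's stem is pushed in, m: 0 out, 0.010 fully in against its stop. The stem itself has no spring: about 3 N of friction all the way, so it stays where it is left; 6 N on the cap drives it home. It starts 0 to 1.5 mm in
- screwdriver: yellow-handled screwdriver lying on the bench, 170 mm long, loose; not part of the job
- pliers: red-handled pliers lying on the bench, about 185 mm long, 16 mm high, loose; not part of the job
- fuse: white ceramic fuse with steel ends standing on end, 30 mm in diameter, 58 mm high, loose; not part of the job
- screw_cup: small orange cup, 64 mm in diameter, 40 mm high, loose; not part of the job

How it is judged:
By the outcome, as a careful person would: the job done as asked, in the order asked, and still so for the second after the job is handed in, with the robot touching nothing.
It also fails if it takes over 40 s, if anything falls off the work surface, if the arm or the gripper's body presses on something with over 40 N, if the wrist force passes 120 N, or if a joint passes its speed limit or range.

## Robot

A 6-joint arm with a two-finger parallel gripper is mounted at the origin on the work surface. World frame = base frame: x ahead of the robot, y to its left, z up, the work surface at z = 0. Lengths are in m, angles in rad, forces in N, time in s.
With the tool pointing down it reaches from about 0.3 to 0.875 m from the base axis. Payload 6.4 kg.
Tool frame: the origin (TCP) lies between the finger pads; the fingertips stand 22 mm ahead of it and the grasp point (between the pads) lies 3 mm ahead of it; z points along the fingers, y is the line along which they close (so a half turn about z gives the same grasp; the last joint's range is limited). The gripper opens to 85 mm and grips with 20 to 120 N. Pads are 22 mm wide; open, the fingers measure 114 mm over their backs; the gripper's body (76 mm by 85 mm) begins 54 mm behind the grasp point. The pads swing forward as they close: fully open they stand 13 mm farther back than shut.
Start: joints at [1.143, 0.181, 1.607, -0, 1.354, -0.206], TCP at [0.126, 0.561, 0.224] pointing down, gripper open.
Joint ranges: [-2.99, 2.99], [-0.89, 2.07], [0.3, 2.58], [-1.14, 4.28], [0, 2.63], [-3.12, 3.12]. Speed limits (rad/s): [2.57, 2.57, 3.01, 3.14, 3.14, 3.14].

## Interface

Orientations are given as a unit quaternion [w, x, y, z].
In Python, from bench import ctrl, imaging, workorder gives the robot as it stands.
- The arm moves only by the shell command python3 -m pendant 'ROWS' [OPENING]. ROWS is JSON, a list of rows, each a list of 4 numbers: the shift along the tool's x, y, z in cm, then the turn about the tool's z in degrees. In form: [[dx, dy, dz, roll], ...]. A call has 1 to 12 rows; each row is the pose to reach, as a shift and turn from the pose commanded when the call began, along the tool's axes at that moment; what a row does not reach only later rows make up. A row lasts 1/12 s, in which the tool goes at most 41.7 mm and 7.16 degrees, less where a joint would pass 70% of its speed; a pose out of reach is approached as far as the arm can. A call with a gripper value outside its range is refused whole. OPENING is the opening, from 0 (shut) to 1 (fully open), set as the call begins (- or left out, the last holds). The fingers move at their own pace and stop on an object; the grip force is fixed at half the most. Time passes only in rows, so rows that repeat a pose let the fingers close. It gives the time, the measured TCP pose, the force, the opening and the grip force at its end, in the units of the state.
- ctrl.get_obs(): the state, without advancing time (a new reading comes with each control period).
- imaging.camera(name): name is "scene" or "top"; returns the picture (480x640x3 uint8, red, green, blue); there is no depth.
- imaging.camera_info(name): a dict with "K" (3x3 intrinsics, pixels), "T" (4x4, takes a point from camera to world coordinates). Camera axes: x right, y up, looking along -z (the intrinsics and any distortion apply to the point x, -y, -z); pixel columns grow to the right and rows downward; lengths in m; the calibration is good to about 2 mm. A picture is of the moment at which its call begins. camera_info takes no time and is no camera call.
- workorder.hand_in(): hands the job in; it is judged then, once.
The state is a dict: "time_s": time; "q": joint angles; "dq": joint speeds; "joint_efforts": joint torques, N m; "eef_pos": TCP position; "eef_rot": TCP orientation; "wrist_force": force on the tool from outside, world axes, zero at the start; "torque": the same for the moment, N m; "opening": opening from 0.0 (shut) to 1.0 (fully open); "grasp_force": force on a finger pad.
Only numpy, scipy, OpenCV 4.12 (cv2) and the standard library are available. Lean on these libraries where they do the work, as an engineer would, in place of code of your own. Each camera call takes 0.05 s, during which the arm holds its last target. There are 200 camera calls.

## Working session

There is one attempt and no reset: what is moved stays moved. The work goes in short steps, Python scripts to look and compute and a shell command to move; the robot and the scene stay as the last step left them, time stands still between calls to the robot, and variables do not carry over. Pictures are saved under pics/ and viewed, at most 10 in all, crops included, and the job is handed in when it is done.

```bash
mkdir -p pics
python3 - <<'E'
from bench import ctrl, imaging
import cv2
o=ctrl.get_obs(); print(o)
for n in("scene","top"):
    i=imaging.camera(n); cv2.imwrite(f"pics/{n}0.png",i[:,:,::-1]); d=imaging.camera_info(n); print(n,d)
E
```

```text
{'time_s': 0.0, 'q': array([ 1.14270792e+00,  1.81551162e-01,  1.60801403e+00,  1.63731695e-05,
        1.35381491e+00, -2.06290694e-01]), 'dq': array([ 0.00100578, -0.00119615, -0.00037899,  0.00222077, -0.00014057,
        0.00015789]), 'joint_efforts': array([ 2.06272394e-03, -4.44872618e+01, -3.51338160e+01, -1.16607239e-04,
        8.94107478e-03, -3.40337533e-05]), 'eef_pos': array([0.12621994, 0.56038785, 0.22277557]), 'eef_rot': array([-2.86345214e-04,  1.10673395e-01,  9.93856429e-01, -8.46649981e-04]), 'wrist_force': array([-0.18998889,  0.50948698,  0.44804875]), 'torque': array([ 0.00661837,  0.02231858, -0.04416127]), 'grasp_force': 0.0, 'opening': 1.001138832513135}
scene {'K': array([[470.61352151,   0.        , 315.86458218],
       [  0.        , 470.61352151, 239.48906851],
       [  0.        ,   0.        ,   1.        ]]), 'T': array([[ 0.60029846, -0.62960481,  0.49319321,  0.98718492],
       [ 0.79973925,  0.46663208, -0.37771898, -0.31234416],
       [ 0.00767391,  0.62117009,  0.7836382 ,  0.74868772],
       [ 0.        ,  0.        ,  0.        ,  1.        ]])}
top {'K': array([[554.80956105,   0.        , 313.44224581],
       [  0.        , 554.80956105, 227.71449422],
       [  0.        ,   0.        ,   1.        ]]), 'T': array([[ 0.01866286,  0.99488385, -0.09928661,  0.48824505],
       [-0.99965101,  0.02042433,  0.01675443, -0.00512072],
       [ 0.01869657,  0.09893928,  0.99491781,  1.00253124],
       [ 0.        ,  0.        ,  0.        ,  1.        ]])}
```

View pics/scene0.png

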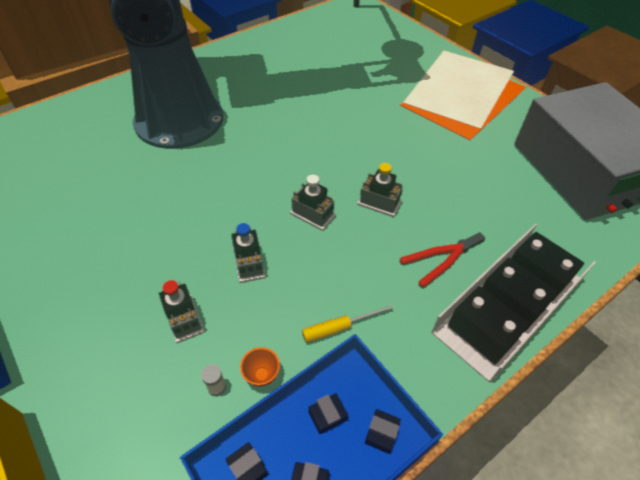

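View pics/top0.png

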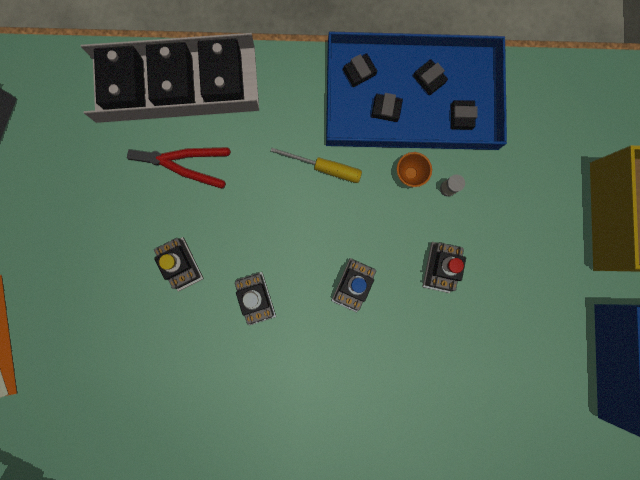

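The scene view shows the caps at red (171,288), blue (243,230), white (313,181) and yellow (385,168). In the top view they are at red (456,266), blue (358,285), white (252,300) and yellow (167,262). The screwdriver, pliers, cup and fuse are farther out, well away from the caps.

```bash
cat > h.py <<'E'
import numpy as np, cv2
from bench import ctrl, imaging
R={'red':[((0,150,90),(6,255,255)),((174,150,90),(180,255,255))],'blue':[((100,150,90),(120,255,255))],'white':[((0,0,165),(180,60,255))],'yellow':[((22,150,110),(32,255,255))]}
S={'scene':dict(red=(171,288),blue=(243,230),white=(313,181),yellow=(385,168)),'top':dict(red=(456,266),blue=(358,285),white=(252,300),yellow=(167,262))}
def ray(n,u,v):
    d=imaging.camera_info(n);K,T=d['K'],d['T']
    p=np.linalg.inv(K)@[u,v,1]; r=T[:3,:3]@[p[0],-p[1],-p[2]]; return T[:3,3],r
def plane(n,uv,z):
    o,r=ray(n,*uv); return o+r*(z-o[2])/r[2]
def caps(n,img,names=R):
    hsv=cv2.cvtColor(img,cv2.COLOR_RGB2HSV);out={}
    for c in names:
        m=sum(cv2.inRange(hsv,a,b) for a,b in R[c]); k=np.zeros_like(m); cv2.circle(k,S[n][c],14,255,-1); m&=k
        q,l,st,ce=cv2.connectedComponentsWithStats(m)
        if q<2: out[c]=None;continue
        i=1+np.argmax(st[1:,4]); out[c]=(ce[i],st[i].tolist())
    return out
def tri(a,b):
    (o1,r1),(o2,r2)=ray('scene',*a),ray('top',*b)
    s=np.linalg.lstsq(np.c_[r1,-r2],o2-o1,rcond=None)[0]; p,q=o1+s[0]*r1,o2+s[1]*r2
    return (p+q)/2,np.linalg.norm(p-q)
E
python3 - <<'E'
from h import *
np.set_printoptions(precision=4,suppress=True)
I={n:cv2.imread(f'pics/{n}0.png')[:,:,::-1].copy() for n in S}
C={n:caps(n,I[n]) for n in S}
for c in R:
    a,b=C['scene'][c],C['top'][c]; print(c,a[1],b[1],'scene',plane('scene',a[0],.105)[:2],'top',plane('top',b[0],.107)[:2],'tri',*tri(a[0],b[0]))
from scipy.spatial.transform import Rotation as Ro
q=ctrl.get_obs()['eef_rot'];print(Ro.from_quat(np.r_[q[1:],q[0]]).as_matrix())
t=[cv2.resize(I['top'][S['top'][c][1]-25:S['top'][c][1]+25,S['top'][c][0]-25:S['top'][c][0]+25],(300,300),interpolation=0) for c in R]
s=[cv2.resize(I['scene'][S['scene'][c][1]-25:S['scene'][c][1]+25,S['scene'][c][0]-25:S['scene'][c][0]+25],(200,200),interpolation=0) for c in R]
t=[cv2.resize(x,(200,200)) for x in t]
cv2.imwrite('pics/crop.png',np.vstack([np.hstack(t),np.hstack(s)])[:,:,::-1])
E
```

```text
red [163, 281, 15, 13, 153] [449, 258, 15, 15, 172] scene [ 0.52   -0.2495] top [ 0.5215 -0.252 ] tri [ 0.5219 -0.2507  0.1084] 0.0019257307268140096
blue [237, 223, 13, 12, 120] [352, 278, 14, 14, 158] scene [ 0.4848 -0.0915] top [ 0.4868 -0.0945] tri [ 0.4872 -0.0935  0.1088] 0.0017135924669058247Traceback (most recent call last):
  File "<stdin>", line 6, in <module>
TypeError: 'NoneType' object is not subscriptable
```

```bash
sed -i "s/(0,0,165),(180,60,255)/(0,0,145),(180,50,255)/; s/(22,150,110)/(20,150,110)/" h.py
python3 - <<'E'
from h import *
np.set_printoptions(precision=4,suppress=True)
I={n:cv2.imread(f'pics/{n}0.png')[:,:,::-1].copy() for n in S}
print([cv2.cvtColor(I[n],cv2.COLOR_RGB2HSV)[S[n]['white'][1],S[n]['white'][0]] for n in S])
C={n:caps(n,I[n]) for n in S}
for c in R:
    a,b=C['scene'][c],C['top'][c]
    if a is None or b is None: print(c,a,b);continue
    print(c,a[1],b[1],'scene',plane('scene',a[0],.105)[:2],'top',plane('top',b[0],.107)[:2],'tri',*tri(a[0],b[0]))
from scipy.spatial.transform import Rotation as Ro
q=ctrl.get_obs()['eef_rot'];print(Ro.from_quat(np.r_[q[1:],q[0]]).as_matrix())
f=lambda n,c:cv2.resize(I[n][S[n][c][1]-25:S[n][c][1]+25,S[n][c][0]-25:S[n][c][0]+25],(200,200),interpolation=0)
cv2.imwrite('pics/crop.png',np.vstack([np.hstack([f(n,c) for c in R]) for n in S])[:,:,::-1])
E
```

```text
[array([ 31,  25, 226], dtype=uint8), array([ 78,   9, 149], dtype=uint8)]
red [163, 281, 15, 13, 153] [449, 258, 15, 15, 172] scene [ 0.52   -0.2495] top [ 0.5215 -0.252 ] tri [ 0.5219 -0.2507  0.1084] 0.0019257307268140096
blue [237, 223, 13, 12, 120] [352, 278, 14, 14, 158] scene [ 0.4848 -0.0915] top [ 0.4868 -0.0945] tri [ 0.4872 -0.0935  0.1088] 0.0017135924669058247
white [306, 174, 14, 10, 103] [243, 291, 18, 18, 191] scene [0.4573 0.0828] top [0.4596 0.0769] tri [0.4606 0.0781 0.1101] 0.0035605557571291983
yellow [379, 163, 12, 10, 95] [159, 254, 15, 15, 171] scene [0.5173 0.2177] top [0.5185 0.2149] tri [0.5188 0.2153 0.1074] 0.0010414660872810392
[[-0.9755  0.2199 -0.0007]
 [ 0.2199  0.9755 -0.0015]
 [ 0.0003 -0.0016 -1.    ]]
```

View pics/crop.png

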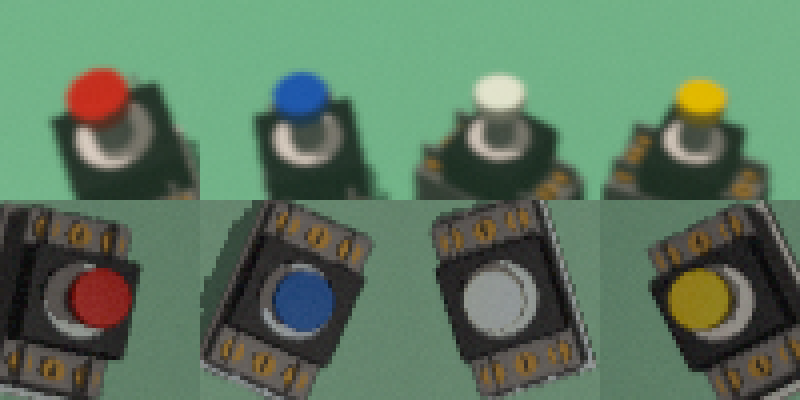

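The crops show clean, upright caps. The white cap in the top view is at about (250.3,300.5), because its mask also picks up part of the pale collar. Cap positions are red (0.521,-0.251), white (0.459,0.080) and blue (0.486,-0.093), with tops triangulated at about 0.109 m as they should be. I'm moving to red with the fingers shut.

```bash
python3 -m pendant '[[-56.4,-70.5,0,0],[-56.4,-70.5,0,0],[-56.4,-70.5,0,0],[-56.4,-70.5,0,0],[-56.4,-70.5,0,0],[-56.4,-70.5,0,0],[-56.4,-70.5,0,0],[-56.4,-70.5,0,0],[-56.4,-70.5,0,0],[-56.4,-70.5,0,0],[-56.4,-70.5,0,0],[-56.4,-70.5,0,0]]' 0
cat >> h.py <<'E'
from scipy.spatial.transform import Rotation as Ro
def go(x,y,z):
    o=ctrl.get_obs();q=o['eef_rot'];M=Ro.from_quat(np.r_[q[1:],q[0]]).as_matrix()
    print('t',round(o['time_s'],2),'pos',o['eef_pos'].round(4),'F',o['wrist_force'].round(2),'tool shift cm',(M.T@(np.array([x,y,z])-o['eef_pos'])*100).round(2))
E
python3 -c "
from h import *
go(.521,-.251,.1500)"
```

```text
time_s: 1.1
eef_pos: [0.3454, 0.1094, 0.2237]
eef_rot: [0.0, 0.111, 0.994, 0.0]
wrist_force: [1.0, 0.0, 0.4]
opening: 0.004
grasp_force: 0.0
t 1.1 pos [0.3454 0.1094 0.2237] F [0.96 0.01 0.37] tool shift cm [-25.05 -31.3    7.38]
```

```bash
python3 -m pendant '[[-25.1,-31.4,0,0],[-25.1,-31.4,0,0],[-25.1,-31.4,0,0],[-25.1,-31.4,0,0],[-25.1,-31.4,0,0],[-25.1,-31.4,0,0],[-25.1,-31.4,0,0],[-25.1,-31.4,0,0],[-25.1,-31.4,0,0],[-25.1,-31.4,0,0],[-25.1,-31.4,4,0],[-25.1,-31.4,7.3,0]]'
python3 - <<'E'
from h import *
go(.521,-.251,.131)
for n in S: cv2.imwrite(f"pics/{n}1.png",imaging.camera(n)[:,:,::-1])
a=cv2.imread('pics/scene1.png')[200:350,80:280];b=cv2.imread('pics/top1.png')[190:340,360:560]
cv2.imwrite('pics/red1.png',cv2.resize(np.hstack([a,b]),(800,300)))
go(.521,-.251,.131)
E
```

```text
time_s: 2.1
eef_pos: [0.5222, -0.2528, 0.1504]
eef_rot: [0.002, 0.112, 0.994, -0.001]
wrist_force: [-1.0, 0.7, -1.8]
opening: 0.004
grasp_force: 0.0
t 2.1 pos [ 0.5222 -0.2528  0.1504] F [-0.97  0.69 -1.8 ] tool shift cm [0.17 0.16 1.94]
t 2.2 pos [ 0.517  -0.2477  0.144 ] F [-0.87 -0.09 -0.78] tool shift cm [-0.48 -0.24  1.3 ]
```

View pics/red1.png

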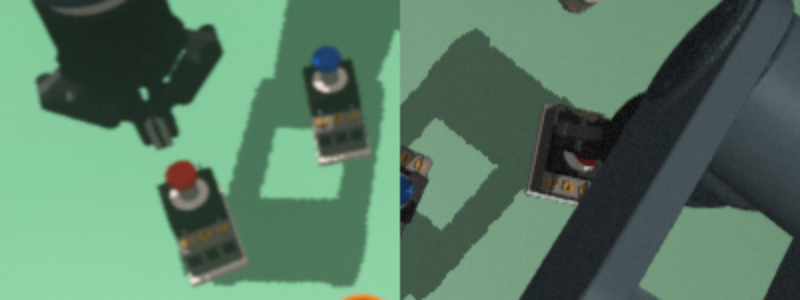

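The fingertips are above and slightly behind the red cap in the view, and the arm is still settling. I'll let it settle and check.

```bash
python3 -m pendant '[[0,0,0,0],[0,0,0,0],[0,0,0,0],[0,0,0,0],[0,0,0.5,0],[0,0,0.5,0]]'
python3 -c "
from h import *
go(.521,-.251,.131)"
```

```text
time_s: 2.7
eef_pos: [0.5212, -0.2501, 0.146]
eef_rot: [0.0, 0.111, 0.994, -0.0]
wrist_force: [-0.5, 0.1, 0.6]
opening: 0.002
grasp_force: 0.0
t 2.7 pos [ 0.5212 -0.2501  0.146 ] F [-0.53  0.07  0.64] tool shift cm [ 0.   -0.09  1.5 ]
```

```bash
python3 -m pendant '[[0,-0.1,0.4,0],[0,-0.1,0.8,0],[0,-0.1,1.1,0],[0,-0.1,1.3,0],[0,-0.1,1.5,0],[0,-0.1,1.6,0],[0,-0.1,1.7,0],[0,-0.1,1.8,0],[0,-0.1,1.8,0],[0,-0.1,1.8,0]]'
python3 -c "
from h import *
go(.521,-.251,.114)"
```

```text
time_s: 3.53
eef_pos: [0.5209, -0.2512, 0.1278]
eef_rot: [0.0, 0.111, 0.994, -0.0]
wrist_force: [0.3, 0.2, 0.2]
opening: 0.003
grasp_force: 0.0
t 3.53 pos [ 0.5209 -0.2512  0.1278] F [0.27 0.22 0.16] tool shift cm [-0.01  0.02  1.38]
```

```bash
for i in 1 2 3; do python3 -m pendant '[[0,0,0.1,0],[0,0,0.2,0],[0,0,0.2,0],[0,0,0.2,0]]'|grep -E 'pos|force'; done
```

```text
eef_pos: [0.5208, -0.2511, 0.1256]
wrist_force: [-0.2, 0.2, 0.1]
grasp_force: 0.0
eef_pos: [0.5208, -0.2511, 0.1236]
wrist_force: [-0.3, -0.0, -0.1]
grasp_force: 0.0
eef_pos: [0.5208, -0.2511, 0.1216]
wrist_force: [0.3, 0.2, 0.7]
grasp_force: 0.0
```

Run:
```python
from h import *
for n in S: cv2.imwrite(f"pics/{n}2.png",imaging.camera(n)[:,:,::-1])
a=cv2.imread('pics/scene2.png')[245:345,130:230];b=cv2.imread('pics/top2.png')[220:320,400:500]
cv2.imwrite('pics/red2.png',cv2.resize(np.hstack([a,b]),(800,400)))
d=imaging.camera_info('scene')
for z in(.1,.12,.14):
    p=np.linalg.inv(d['T'])@[.5208,-.2511,z,1]; u=d['K']@[p[0],-p[1],-p[2]]; print(z,u[:2]/u[2])
print(caps('scene',imaging.camera('scene'),['red']))
```

```text
0.1 [170.03146119 289.38094035]
0.12 [167.06372771 282.59014153]
0.14 [163.96858725 275.50780873]
{'red': (array([170.44055944, 287.8951049 ]), [164, 281, 14, 14, 143])}
```

View pics/red2.png

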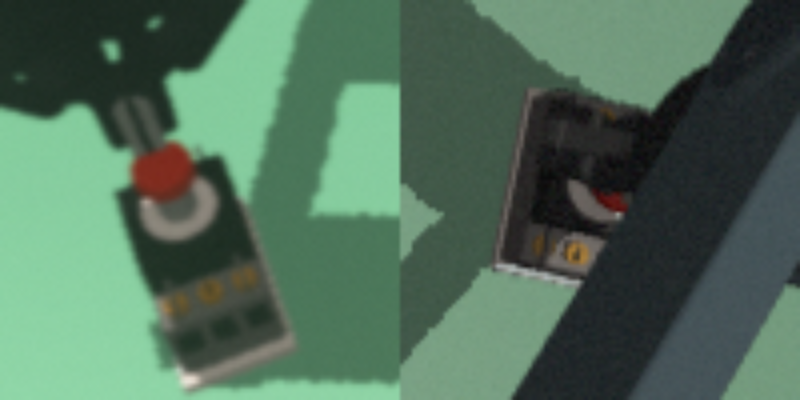

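The fingertips are centred over the red cap at about (166,282) in the scene image, just above its top, so there's no contact yet. I'll keep going down slowly, watching the force.

```bash
for i in 1 2 3 4; do python3 -m pendant '[[0,0,0.1,0],[0,0,0.2,0],[0,0,0.2,0],[0,0,0.2,0]]'|grep -E 'pos|t_force'; done
```

```text
eef_pos: [0.5208, -0.2511, 0.1196]
wrist_force: [-0.8, 0.1, 0.5]
eef_pos: [0.5208, -0.2511, 0.1176]
wrist_force: [-0.9, 0.5, -1.1]
eef_pos: [0.5208, -0.2511, 0.1156]
wrist_force: [-0.1, -0.0, 0.2]
eef_pos: [0.5207, -0.2511, 0.1135]
wrist_force: [-0.0, -0.6, 0.3]
```

Run:
```python
from h import *
i=imaging.camera('scene'); cv2.imwrite("pics/scene3.png",i[:,:,::-1])
print(caps('scene',i,['red']),ctrl.get_obs()['joint_efforts'].round(2),ctrl.get_obs()['wrist_force'])
a=cv2.imread('pics/scene2.png')[245:345,130:230];b=cv2.imread('pics/scene3.png')[245:345,130:230]
cv2.imwrite('pics/red3.png',cv2.resize(np.hstack([a,b]),(800,400),interpolation=0))
```

```text
{'red': (array([170.97391304, 288.83478261]), [164, 281, 14, 14, 115])} [  0.   -47.13 -31.4   -0.     0.    -0.  ] [-0.44932692 -0.95145606  0.12360228]
```

View pics/red3.png

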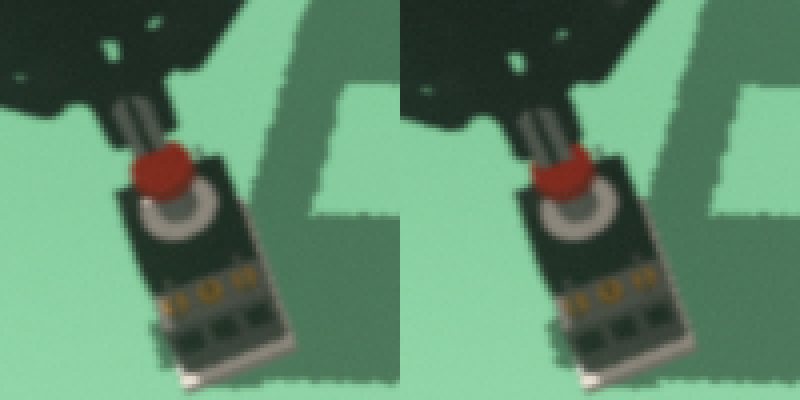

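The finger overlaps the cap, so it is above it. Its end projects to about z 0.112, so the shut tips sit close to TCP height. The cap hasn't moved. Continuing down.

```bash
for i in 1 2 3 4; do python3 -m pendant '[[0,0,0.1,0],[0,0,0.2,0],[0,0,0.2,0]]'|grep -E 'pos|t_force'; done
```

```text
eef_pos: [0.5207, -0.2511, 0.1114]
wrist_force: [0.1, -0.3, 0.7]
eef_pos: [0.5207, -0.2511, 0.1094]
wrist_force: [-0.0, 0.3, 0.2]
eef_pos: [0.5207, -0.2511, 0.1074]
wrist_force: [0.3, -0.3, 0.4]
eef_pos: [0.5207, -0.2511, 0.1055]
wrist_force: [0.4, 0.5, -0.7]
```

Run:
```python
from h import *
i=imaging.camera('scene'); cv2.imwrite("pics/scene4.png",i[:,:,::-1]);j=imaging.camera('top'); cv2.imwrite("pics/top4.png",j[:,:,::-1])
print(caps('scene',i,['red']))
a=i[245:345,130:230];b=cv2.convertScaleAbs(j[220:320,400:500],alpha=1.8)
cv2.imwrite('pics/red4.png',cv2.resize(np.hstack([a,b]),(800,400),interpolation=0)[:,:,::-1])
```

```text
{'red': (array([171.3125, 290.025 ]), [164, 284, 14, 11, 80])}
```

View pics/red4.png

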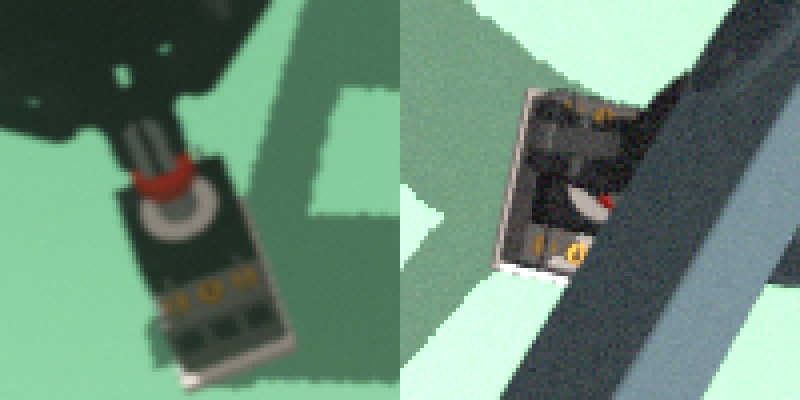

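The fingertips now almost touch the cap at about (170,289), and the cap's lower edge is still at row 295, so it hasn't moved. Continuing.

```bash
for i in 1 2 3 4 5; do python3 -m pendant '[[0,0,0.1,0],[0,0,0.2,0],[0,0,0.2,0]]'|grep -E 'pos|t_force'; python3 -c "
from h import *
print(caps('scene',imaging.camera('scene'),['red'])['red'][1])"; done
```

```text
eef_pos: [0.5207, -0.2511, 0.1034]
wrist_force: [-0.0, 0.9, 0.2]
[164, 285, 14, 10, 68]
eef_pos: [0.5207, -0.2511, 0.1014]
wrist_force: [-0.2, 0.2, -0.1]
[164, 285, 14, 10, 59]
eef_pos: [0.5209, -0.2512, 0.0997]
wrist_force: [1.2, -0.3, 2.2]
[164, 286, 14, 9, 56]
eef_pos: [0.521, -0.2512, 0.0977]
wrist_force: [-0.6, 0.3, 3.1]
[164, 286, 15, 10, 53]
eef_pos: [0.521, -0.2513, 0.0957]
wrist_force: [-0.6, 0.4, 2.7]
[165, 287, 14, 10, 53]
```

```bash
for i in 1 2 3 4 5; do python3 -m pendant '[[0,0,0.1,0],[0,0,0.2,0],[0,0,0.2,0],[0,0,0.2,0]]'|grep -E 'pos|t_force'; done;  python3 -c "
from h import *
print(caps('scene',imaging.camera('scene'),['red'])['red'][1],ctrl.get_obs()['time_s'],ctrl.get_obs()['opening'])"
```

```text
eef_pos: [0.5209, -0.2512, 0.0937]
wrist_force: [0.5, 0.6, 2.1]
eef_pos: [0.5209, -0.2512, 0.0916]
wrist_force: [0.5, -0.5, 2.4]
eef_pos: [0.5209, -0.2512, 0.0896]
wrist_force: [0.6, -1.0, 2.8]
eef_pos: [0.5209, -0.2512, 0.0877]
wrist_force: [2.1, -0.1, 2.6]
eef_pos: [0.5209, -0.2512, 0.0858]
wrist_force: [0.1, 0.0, 4.3]
[166, 290, 14, 10, 49] 10.3833 -0.0009825010792888801
```

```bash
for i in 1 2; do python3 -m pendant '[[0,0,0.1,0],[0,0,0.2,0],[0,0,0.2,0]]'|grep -E 'pos|t_force';done; python3 -m pendant '[[0,0,0.05,0],[0,0,0.1,0],[0,0,0.1,0]]'|grep -E 'pos|t_force'
```

```text
eef_pos: [0.5209, -0.2512, 0.0838]
wrist_force: [-0.2, -0.4, 5.3]
eef_pos: [0.521, -0.2512, 0.082]
wrist_force: [-0.7, 0.6, 7.0]
eef_pos: [0.521, -0.2513, 0.0812]
wrist_force: [-0.6, 1.0, 8.4]
```

Red's force rose above the 3 N friction level to 8 N, so it is against its stop. Lifting off, then over to white.

```bash
python3 -m pendant '[[0,0,-2,0],[0,0,-5,0],[3,7,-6.4,0],[6,14,-6.4,0],[13.3,30.9,-6.4,0],[13.3,30.9,-6.4,0],[13.3,30.9,-6.4,0],[13.3,30.9,-6.4,0],[13.3,30.9,-6.4,0],[13.3,30.9,-6.4,0],[13.3,30.9,-6.4,0],[13.3,30.9,-6.4,0]]'|grep -E 'pos'
python3 -m pendant '[[0,0,0,0],[0,0,0,0],[0,0,0,0]]'
python3 - <<'E'
from h import *
go(.459,.080,.108)
i=imaging.camera('scene');j=imaging.camera('top');C,D=caps('scene',i),caps('top',j)
for c in R: print(c,C[c],D[c], tri(C[c][0],D[c][0]) if C[c] and D[c] else '')
a=i[150:300,140:340];b=j[220:370,200:400]
cv2.imwrite('pics/w1.png',cv2.resize(np.hstack([a,b]),(800,300))[:,:,::-1])
E
```

```text
eef_pos: [0.4574, 0.0818, 0.1439]
time_s: 12.38
eef_pos: [0.4593, 0.0781, 0.1444]
eef_rot: [-0.0, 0.112, 0.994, -0.0]
wrist_force: [0.0, -0.3, 0.6]
opening: -0.004
grasp_force: 0.0
t 12.38 pos [0.4593 0.0781 0.1444] F [ 0.02 -0.26  0.61] tool shift cm [0.07 0.18 3.64]
red (array([171.36075949, 289.98734177]), [164, 284, 16, 13, 158]) (array([454.40588235, 265.28235294]), [448, 258, 14, 15, 170]) (array([ 0.52191598, -0.25072324,  0.09917456]), np.float64(0.002127361412285564))
blue (array([242.7295082 , 228.64754098]), [237, 223, 13, 12, 122]) (array([358.51572327, 284.80503145]), [352, 278, 14, 14, 159]) (array([ 0.48727029, -0.09352328,  0.10837094]), np.float64(0.0017288281354123263))
white None None 
yellow (array([384.69387755, 167.58163265]), [379, 163, 12, 10, 98]) (array([166.73684211, 255.36842105]), [163, 254, 9, 3, 19]) (array([0.52645924, 0.21064507, 0.11584922]), np.float64(0.004336278996121515))
```

View pics/w1.png

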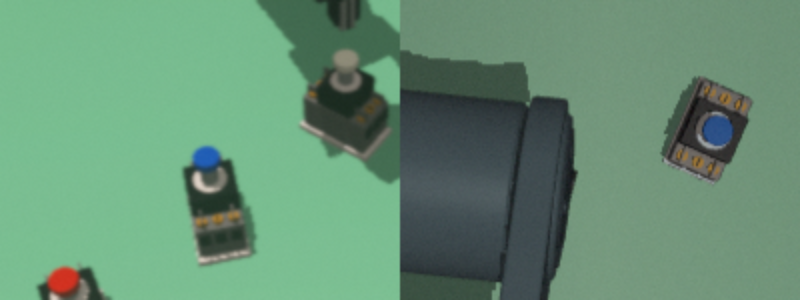

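Red's cap now triangulates to z 0.099, with its xy unchanged, so it is fully in. The fingertips are directly above the white cap at (313,162) and blue is undisturbed. Pressing white.

```bash
python3 -m pendant '[[0.05,0.15,1,0],[0.05,0.15,2,0],[0.05,0.15,2.8,0],[0.05,0.15,3.3,0],[0.05,0.15,3.6,0],[0.05,0.15,3.8,0],[0.05,0.15,3.8,0],[0.05,0.15,3.8,0]]'|grep -E 'pos|t_force'
for i in 1 2 3; do python3 -m pendant '[[0,0,0.15,0],[0,0,0.3,0],[0,0,0.45,0],[0,0,0.6,0],[0,0,0.6,0]]'|grep -E 'pos|t_force'; done
python3 -m pendant '[[0,0,0.15,0],[0,0,0.3,0],[0,0,0.3,0],[0,0,0.3,0]]'|grep -E 'time|pos|t_force'
```

```text
eef_pos: [0.459, 0.0812, 0.1068]
wrist_force: [-0.3, -0.6, 0.4]
eef_pos: [0.4587, 0.0811, 0.1004]
wrist_force: [0.0, 0.3, -0.2]
eef_pos: [0.4591, 0.0811, 0.0946]
wrist_force: [-0.6, -0.1, 2.8]
eef_pos: [0.459, 0.0811, 0.0885]
wrist_force: [-0.7, -0.1, 2.8]
time_s: 14.73
eef_pos: [0.4591, 0.0811, 0.0858]
wrist_force: [-0.4, -0.6, 4.3]
```

```bash
python3 -m pendant '[[0,0,0.1,0],[0,0,0.2,0],[0,0,0.3,0],[0,0,0.3,0],[0,0,0.3,0]]'|grep -E 'pos|t_force'
python3 -m pendant '[[0,0,0.1,0],[0,0,0.15,0],[0,0,0.15,0],[0,0,0.15,0]]'|grep -E 'time|pos|t_force'
```

```text
eef_pos: [0.4591, 0.0811, 0.0829]
wrist_force: [-1.8, 0.4, 7.7]
time_s: 15.48
eef_pos: [0.4591, 0.0811, 0.0816]
wrist_force: [-2.0, -0.3, 7.8]
```

White shows the same force signature, 8 N at its stop. On to blue, with a check of white from the top view afterwards.

```bash
python3 -m pendant '[[0,0,-2,0],[0,0,-5,0],[-1,-3,-6.3,0],[-3,-7,-6.3,0],[-6.5,-16.4,-6.3,0],[-6.5,-16.4,-6.3,0],[-6.5,-16.4,-6.3,0],[-6.5,-16.4,-6.3,0],[-6.5,-16.4,-6.3,0],[-6.5,-16.4,-6.3,0],[-6.5,-16.4,-6.3,0],[-6.5,-16.4,-6.3,0]]'|grep -E 'pos'
python3 -m pendant '[[0,0,0,0],[0,0,0,0]]'|grep time
python3 - <<'E'
from h import *
go(.486,-.093,.1065)
i=imaging.camera('scene');C=caps('scene',i); print({c:C[c] and (C[c][0].round(1),C[c][1]) for c in C})
E
```

```text
eef_pos: [0.486, -0.0918, 0.144]
time_s: 16.65
t 16.65 pos [ 0.4863 -0.0923  0.1442] F [ 0.17 -0.   -0.16] tool shift cm [ 0.01 -0.07  3.77]
{'red': (array([171.4, 290. ]), [164, 284, 16, 13, 159]), 'blue': (array([242.7, 228.5]), [237, 224, 13, 10, 96]), 'white': (array([312.3, 182. ]), [306, 178, 14, 9, 103]), 'yellow': (array([384.7, 167.7]), [379, 163, 12, 11, 100])}
```

```bash
python3 -m pendant '[[0,-0.05,1,0],[0,-0.05,2,0],[0,-0.05,2.8,0],[0,-0.05,3.3,0],[0,-0.05,3.6,0],[0,-0.05,3.8,0],[0,-0.05,3.8,0],[0,-0.05,3.8,0]]'|grep -E 'pos|t_force'
for i in 1 2 3; do python3 -m pendant '[[0,0,0.15,0],[0,0,0.3,0],[0,0,0.45,0],[0,0,0.6,0],[0,0,0.6,0]]'|grep -E 'pos|t_force'; done
python3 -m pendant '[[0,0,0.15,0],[0,0,0.3,0],[0,0,0.3,0],[0,0,0.3,0]]'|grep -E 'time|pos|t_force'
```

```text
eef_pos: [0.4863, -0.0938, 0.1062]
wrist_force: [0.0, 0.1, 0.4]
eef_pos: [0.4862, -0.0937, 0.1001]
wrist_force: [0.6, -0.7, 1.6]
eef_pos: [0.4863, -0.0937, 0.094]
wrist_force: [-0.3, 0.2, 3.0]
eef_pos: [0.4863, -0.0937, 0.088]
wrist_force: [0.3, -0.6, 2.1]
time_s: 18.95
eef_pos: [0.4863, -0.0937, 0.0853]
wrist_force: [-0.9, 0.2, 4.4]
```

```bash
python3 -m pendant '[[0,0,0.1,0],[0,0,0.2,0],[0,0,0.3,0],[0,0,0.3,0],[0,0,0.3,0]]'|grep -E 'pos|t_force'
python3 -m pendant '[[0,0,0.1,0],[0,0,0.1,0],[0,0,0.1,0],[0,0,0.1,0]]'|grep -E 'time|pos|t_force'
```

```text
eef_pos: [0.4863, -0.0937, 0.0826]
wrist_force: [-2.1, 1.0, 6.5]
time_s: 19.7
eef_pos: [0.4863, -0.0937, 0.0817]
wrist_force: [-1.2, 1.2, 7.6]
```

```bash
python3 -m pendant '[[0,0,-2,0],[0,0,-5,0],[0,0,-9,0],[0,0,-12,0],[25.6,29.1,-12,0],[25.6,29.1,-12,0],[25.6,29.1,-12,0],[25.6,29.1,-12,0],[25.6,29.1,-12,0],[25.6,29.1,-12,0],[25.6,29.1,-12,0],[25.6,29.1,-12,0]]'|grep -E 'pos'
python3 -m pendant '[[10,18,0,0],[10,18,0,0],[10,18,0,0],[10,18,0,0],[10,18,0,0],[10,18,0,0],[10,18,0,0],[10,18,0,0],[10,18,0,0]]'|grep -E 'time|pos'
python3 - <<'E'
from h import *
i=imaging.camera('scene');j=imaging.camera('top');C,D=caps('scene',i),caps('top',j)
for c in R: print(c,C[c],D[c], tri(C[c][0],D[c][0]) if C[c] and D[c] else '')
for n,k in(('scene',i),('top',j)): cv2.imwrite(f'pics/{n}9.png',k[:,:,::-1])
o=np.hstack([cv2.resize(x,(400,300)) for x in(i,j)]);cv2.imwrite('pics/end.png',o[:,:,::-1])
E
```

```text
eef_pos: [0.3247, 0.2001, 0.2009]
time_s: 21.45
eef_pos: [0.2686, 0.3954, 0.2007]
red (array([171.40625, 289.99375]), [164, 284, 16, 13, 160]) (array([454.3313253 , 265.20481928]), [448, 258, 14, 15, 166]) (array([ 0.52202004, -0.25063482,  0.09920623]), np.float64(0.0020381778553311045))
blue (array([243.35833333, 231.98333333]), [237, 227, 14, 11, 120]) (array([357.97435897, 284.83974359]), [351, 278, 15, 14, 156]) (array([ 0.487219  , -0.09351495,  0.09901341]), np.float64(0.0018718943463293023))
white (array([312.27, 181.98]), [306, 178, 14, 9, 100]) (array([250.3483871 , 300.03225806]), [244, 293, 14, 16, 155]) (array([0.45967878, 0.07993132, 0.09960687]), np.float64(0.0018463386440356173))
yellow (array([384.70103093, 167.44329897]), [379, 163, 12, 10, 97]) (array([166.28488372, 261.34883721]), [159, 254, 15, 15, 172]) (array([0.51884795, 0.21527605, 0.10739874]), np.float64(0.0010900565201531957))
```

View pics/end.png

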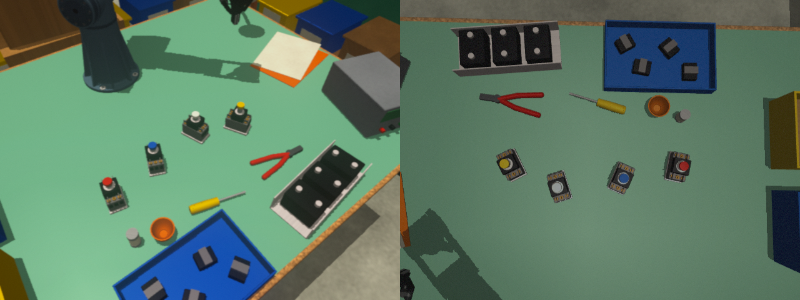

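The final view shows red, white and blue in, all at z of about 0.099, and yellow still out at 0.107. Everything else is in its place and the arm is clear.

```bash
python3 -c "
from bench import workorder
print(workorder.hand_in())"
```

```text
the job is handed in; nothing more can be done
None
```

I pushed the red, white and blue plungers fully in, in that order, with about 8 N each; yellow is still out, nothing else was moved, and I handed the job in at about 21.5 s.

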